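# Scan two boxed games at a flea-market stall

## Robot

A 6-joint arm with a two-finger parallel gripper is mounted at the origin on the work surface. World frame = base frame: x ahead of the robot, y to its left, z up, the work surface at z = 0. Lengths are in m, angles in rad, forces in N, time in s.
With the tool pointing down it reaches from about 0.275 to 0.75 m from the base axis. Payload 10.2 kg.
Tool frame: the origin (TCP) lies on the centre line of the jaws, within the pads' length; the fingertips stand manip.tip_reach ahead of it and the grasp point (between the pads) lies 5 mm behind it (manip.tip_reach is the distance from the TCP to the fingertips, in m); z points along the fingers, y is the line along which they close (so a half turn about z gives the same grasp; the last joint's range is limited). The gripper opens to 85 mm and grips with 20 to 120 N. Pads are 22 mm wide; open, the fingers measure 114 mm over their backs; the gripper's body (76 mm by 85 mm) begins 54 mm behind the grasp point. The pads swing forward as they close: fully open they stand 13 mm farther back than shut.
Start: joints at [1.095, 0.313, 1.498, -0, 1.331, -0.223], TCP at [0.131, 0.508, 0.245] pointing down, gripper open.
Joint ranges: [-2.94, 2.94], [-0.97, 2.17], [0.19, 2.56], [-1.23, 4.37], [0.02, 3.11], [-2.88, 2.88]. Speed limits (rad/s): [2.39, 2.39, 3.01, 3.14, 3.14, 3.14].

## Interface

Orientations are given as a rotation vector (axis times angle).
In Python, from plant import status, capture, calibration, workorder, finder, manip gives the robot as it stands.
- The arm moves only by the shell command python3 -m pendant 'ROWS' [OPENING] [FORCE]. ROWS is JSON, a list of rows, each a list of 2 entries, a list of its own where there are three numbers: the shift along the tool's x, y, z in mm, then the turn about the tool's z in units of 5 degrees (1.0 is 5 degrees). In form: [[[tx, ty, tz], turn], ...]. A call has 1 to 20 rows; each row is the pose to reach, as a shift and turn from the pose commanded when the call began, along the tool's axes at that moment; what a row does not reach only later rows make up. A row lasts 1/10 s, in which the tool goes at most 50 mm and 8.59 degrees, less where a joint would pass 70% of its speed; a pose out of reach is approached as far as the arm can. A call with a gripper value outside its range is refused whole. OPENING is the finger opening in mm, from 0 to 85.4, set as the call begins (- or left out, the last holds). The fingers move at their own pace and stop on an object; FORCE is the grip in N (left out, the last holds). Time passes only in rows, so rows that repeat a pose let the fingers close. It gives the time, the measured TCP pose, the force, the opening and the grip force at its end, in the units of the state.
- status.get_state(): the state, without advancing time (a new reading comes with each control period).
- capture(name): name is "scene" or "top"; returns (picture, depth): 384x512x3 uint8, red, green, blue; 384x512 float32, m along the optical axis (not along the pixel's ray), 0 where there is no reading.
- calibration(name): a dict with "camera_matrix" (3x3 intrinsics, pixels), "distortion" ([k1, k2, p1, p2, k3] as OpenCV has them; the pictures are not rectified), "T" (4x4, takes a point from camera to world coordinates). Camera axes: x right, y up, looking along -z (the intrinsics and any distortion apply to the point x, -y, -z); pixel columns grow to the right and rows downward; lengths in m; the calibration is good to about 2 mm. A picture is of the moment at which its call begins. calibration takes no time and is no camera call.
- workorder.sign_off(): hands the job in; it is judged then, once.
Trained networks look in the newest picture that a camera, given by its name, has taken for a name from the list of things; names that differ only in an ending like _2 or _b are one class to them, and where a whole thing is asked for, a point or a joint stands for the part that bears it (a point fixed in the world has none). Each returns a list of dicts, best first, with "p" (0 to 1); they miss things now and then, are a little off and sometimes report something else, mostly with a low value. They report only what shows in the picture. A call takes as long as a camera call. They do not tell look-alikes from the thing itself.
- finder.masks_of(thing, camera): "region" (384x512 bool, what is visible of it) and "box" ([left, top, right, bottom] in pixels, round what is visible of it).
- finder.place_of(thing, camera): "point" ([column, row] in pixels: a listed point, or the origin of a listed thing).
The state is a dict: "time_s": time; "q": joint angles; "joint_velocities": joint speeds; "tau": joint torques, N m; "tool_pos": TCP position; "ee_rot": TCP orientation; "contact_force": force on the tool from outside, world axes, zero at the start; "torque": the same for the moment, N m; "width": finger opening in m; "finger_force": force on a finger pad.
Only numpy, scipy, OpenCV 4.12 (cv2) and the standard library are available. Lean on these libraries where they do the work, as an engineer would, in place of code of your own. Each camera call takes 0.05 s, during which the arm holds its last target. There are 200 camera calls.

## Task

A customer is buying the red and the blue boxed game: take the barcode scanner out of its cradle and read the label on the red box, then the label on the blue box, each time pointing the scanner's window square at the middle of the label from about 65 mm away, its wide side across the bars, and holding it still for two seconds. Then put the scanner back in its cradle, fully home as it was, and let go. Do not read the yellow box, and do not push the boxes or disturb the other things on the stall.

Things in the scene. Friction and masses are not known exactly. Their poses are not given: they have to be found in the camera images.
- scanner: Barcode scanner, loose, 144 mm long, about 180 g. Origin: centre of its red window (nose). z runs from window to tail, so it looks along -z; y is its wide side and scan line. Grey head 62 (y) x 36 (x) mm, z = 0 to 48; white handle 36 (y) x 28 (x) mm, z = 46 to 144, orange trigger on +x. Reads a label 35 to 100 mm straight ahead of the window, its wide side within 30 deg of square across the bars.
- scanner_grip (a point): Point on the scanner's axis 122 mm from the window, in the upper handle (same axes as the scanner): a good place to grip it across y (36 mm wide), tool along the scanner or up to 25 deg nearer vertical. Much lower, the tail meets the gripper. In the cradle it stands window down, leaning 30 deg from vertical, tail towards the cradle's front, roughly to the robot.
- cradle_bed: Black sloping bed of the fixed cradle. Origin: centre of its foot, 32 mm above the table, where the window's centre rests; axes as the seated scanner's: z up the bed, 30 deg from vertical, y across. Back plate face x = -18 mm, up to z = 79; foot x = -25 to 25; cheeks' inner faces y = +-35, up to z = 42 mm. Open at top and +x. Grey base 150 x 100 mm; lift the scanner straight up.
- red_label (a point): Centre of the white barcode label (80 mm wide, 50 mm up the slope, black bars) on the red boxed game's top face. z: the label's outward normal, 22 to 39 deg from vertical, leaning towards the front of the box, roughly to the robot (differs from box to box); y: along the label's width, across the bars; x: up the slope, along the bars.
- blue_label (a point): Centre of the white barcode label (80 mm wide, 50 mm up the slope, black bars) on the blue boxed game's top face. z: the label's outward normal, 22 to 39 deg from vertical, leaning towards the front of the box, roughly to the robot (differs from box to box); y: along the label's width, across the bars; x: up the slope, along the bars.
- yellow_label (a point): Centre of the white barcode label (80 mm wide, 50 mm up the slope, black bars) on the yellow boxed game's top face. z: the label's outward normal, 22 to 39 deg from vertical, leaning towards the front of the box, roughly to the robot (differs from box to box); y: along the label's width, across the bars; x: up the slope, along the bars. Not to be read.
- red_stand: Black base, 150 (x) x 110 (y) mm, of the stand under the red box, fixed; origin under its centre, z up, front -x. On it a 165 x 120 mm plate with the red box (155 x 116 x 31 mm) leans on a stiff friction hinge along y at x = -70, z = 24 mm; the box's top face is 37 mm from the hinge axis and the label's centre 80 mm up the slope from it.
- blue_stand: Black base, 150 (x) x 110 (y) mm, of the stand under the blue box, fixed; origin under its centre, z up, front -x. On it a 165 x 120 mm plate with the blue box (155 x 116 x 31 mm) leans on a stiff friction hinge along y at x = -70, z = 24 mm; the box's top face is 37 mm from the hinge axis and the label's centre 80 mm up the slope from it.
- yellow_stand: Black base, 150 (x) x 110 (y) mm, of the stand under the yellow box, fixed; origin under its centre, z up, front -x. On it a 165 x 120 mm plate with the yellow box (155 x 116 x 31 mm) leans on a stiff friction hinge along y at x = -70, z = 24 mm; the box's top face is 37 mm from the hinge axis and the label's centre 80 mm up the slope from it.
- bottle: Green glass bottle, 54 mm diameter, 200 mm tall, loose, bystander; origin under its base, z up. Beside the blue box.
- jar: Amber glass jar, 56 mm diameter, 130 mm tall, loose, bystander; origin under its base, z up. Beside the red box.
- tin: Red and white tin, 54 mm diameter, 115 mm tall, loose, bystander; origin under its base, z up. Beside the yellow box.
- mug: White mug, 76 mm diameter, 85 mm tall, loose, bystander; origin under its base, z up.
- figurine: Blue duck-like figurine, 54 mm diameter, 85 mm tall, loose, bystander; origin under its base, z up.
- candlestick: Brass candlestick, 68 mm foot, 115 mm tall, loose, bystander; origin under its base, z up.
There are look-alikes about, which are no part of the job. What is shaped like the red_stand but pink is not meant. Of the things that look like the scanner, the larger one is meant.

How it is judged:
On the way, in this order (a step that is already met when the one before it is completed fails the run):
1. the scanner is held steady, square on the red box's label (z of red_label in the frame of scanner between -0.1 and -0.035 m and x of red_label in the frame of scanner between -0.02 and 0.02 m and y of red_label in the frame of scanner between -0.02 and 0.02 m and angle between the z axis of scanner and the z axis of red_label, either way round below 0.21 rad and angle between the y axis of scanner and the y axis of red_label, either way round below 0.6 rad and linear speed of scanner below 0.02 m/s and angular speed of scanner below 0.15 rad/s), for 1 s.
2. the scanner is held steady, square on the blue box's label (z of blue_label in the frame of scanner between -0.1 and -0.035 m and x of blue_label in the frame of scanner between -0.02 and 0.02 m and y of blue_label in the frame of scanner between -0.02 and 0.02 m and angle between the z axis of scanner and the z axis of blue_label, either way round below 0.21 rad and angle between the y axis of scanner and the y axis of blue_label, either way round below 0.6 rad and linear speed of scanner below 0.02 m/s and angular speed of scanner below 0.15 rad/s), for 1 s.
At the end, for the whole second after the job is handed in: Scanner back in its cradle at rest: window centre within 10 mm of the foot's centre, axis within 8 deg of the bed's, tail up. Box labels within 12 mm of where they were; bystanders upright and within 30 mm of where they were (distance between scanner and cradle_bed below 0.01 m and angle between the z axis of scanner and the z axis of cradle_bed, either way round below 0.14 rad and linear speed of scanner below 0.01 m/s and angle between scanner's own z axis and vertical below 1 rad and distance of each of red_label, blue_label, yellow_label from where it was at the start of the episode below 0.012 m and distance of each of bottle, jar, tin, mug, figurine, candlestick from where it was at the start of the episode below 0.03 m and angle between each of bottle, jar, tin, mug, figurine, candlestick's own z axis and vertical below 0.3 rad); the robot touches nothing.
It fails at once if the yellow box is read: the scanner is held still, square on its label at reading distance (z of yellow_label in the frame of scanner between -0.1 and -0.035 m and x of yellow_label in the frame of scanner between -0.02 and 0.02 m and y of yellow_label in the frame of scanner between -0.02 and 0.02 m and angle between the z axis of scanner and the z axis of yellow_label, either way round below 0.21 rad and angle between the y axis of scanner and the y axis of yellow_label, either way round below 0.6 rad and linear speed of scanner below 0.02 m/s and angular speed of scanner below 0.15 rad/s).
It fails at once if a box is pushed more than 12 mm (not (distance of red_label from where it was at the start of the episode below 0.012 m) or not (distance of blue_label from where it was at the start of the episode below 0.012 m) or not (distance of yellow_label from where it was at the start of the episode below 0.012 m)).
It fails at once if a bystander is pushed more than 30 mm or tipped (not (distance of bottle from where it was at the start of the episode below 0.03 m) or not (angle between bottle's own z axis and vertical below 0.3 rad) or not (distance of jar from where it was at the start of the episode below 0.03 m) or not (angle between jar's own z axis and vertical below 0.3 rad) or not (distance of tin from where it was at the start of the episode below 0.03 m) or not (angle between tin's own z axis and vertical below 0.3 rad) or not (distance of mug from where it was at the start of the episode below 0.03 m) or not (angle between mug's own z axis and vertical below 0.3 rad) or not (distance of figurine from where it was at the start of the episode below 0.03 m) or not (angle between figurine's own z axis and vertical below 0.3 rad) or not (distance of candlestick from where it was at the start of the episode below 0.03 m) or not (angle between candlestick's own z axis and vertical below 0.3 rad)).
It also fails if it takes over 72 s, if anything falls off the work surface, if the arm or the gripper's body presses on something with over 40 N, if the wrist force passes 120 N, or if a joint passes its speed limit or range.

## Working session

There is one attempt and no reset: what is moved stays moved. The work goes in short steps, Python scripts to look and compute and a shell command to move; the robot and the scene stay as the last step left them, time stands still between calls to the robot, and variables do not carry over. Pictures are saved under pics/ and viewed, at most 10 in all, crops included, and the job is handed in when it is done.

```bash
mkdir -p pics; ls
cat > h.py <<'E'
import numpy as np, cv2
from scipy.spatial.transform import Rotation as R
from plant import status, capture, calibration, workorder, finder, manip
def world(cam,depth,uv,c=None):
    c=c or calibration(cam); K=np.array(c["camera_matrix"]);T=np.array(c["T"])
    uv=np.atleast_2d(np.array(uv,float)); n=cv2.undistortPoints(uv[:,None],K,np.array(c["distortion"]))[:,0]
    d=depth[np.round(uv[:,1]).astype(int),np.round(uv[:,0]).astype(int)]
    P=np.c_[n[:,0]*d,-n[:,1]*d,-d]
    return P@T[:3,:3].T+T[:3,3]
E
python3 - <<'E'
from h import *
s=status.get_state();print(s, manip.tip_reach, R.from_rotvec(s['ee_rot']).as_matrix().round(3))
for n in("scene","top"):
    p,d=capture(n);cv2.imwrite(f"pics/{n}0.png",p[:,:,::-1]);np.savez(n+"0.npz",p=p,d=d)
    print(n,np.array(calibration(n)["T"]).round(3).tolist())
    for t in("scanner","scanner_grip","cradle_bed","red_label","blue_label","yellow_label","red_stand","blue_stand","yellow_stand","bottle","jar","tin","mug","figurine","candlestick"):
        print(n,t,[(np.round(r["point"]).tolist(),round(r["p"],2),(world(n,d,r["point"])[0]).round(3).tolist()) for r in finder.place_of(t,n)[:3]])
E
```

```text
pics
{'time_s': 0.0, 'q': array([ 1.09461335e+00,  3.13426301e-01,  1.49843315e+00, -2.91772374e-08,
        1.33102111e+00, -2.23429918e-01]), 'joint_velocities': array([ 8.43305973e-04, -6.38204932e-04,  3.39585429e-04, -2.91712169e-05,
       -2.31137885e-04,  2.08351215e-03]), 'tau': array([-1.41092904e-03, -4.12269080e+01, -2.59735537e+01, -2.82953542e-04,
        4.11071276e-03,  2.54248113e-05]), 'tool_pos': array([0.13119938, 0.5080903 , 0.24474868]), 'ee_rot': array([-3.95911894e-01, -3.11610039e+00,  1.90026468e-03]), 'contact_force': array([ 0.18139785, -0.2219213 , -0.36877042]), 'torque': array([-0.05004183,  0.00968388, -0.04479891]), 'finger_force': 0.0, 'width': 0.08546088834499763} 0.014 [[-0.968  0.25  -0.001]
 [ 0.25   0.968 -0.001]
 [ 0.    -0.001 -1.   ]]
scene [[0.826, -0.385, 0.411, 0.928], [0.563, 0.591, -0.578, -0.653], [-0.02, 0.709, 0.705, 0.894], [0.0, 0.0, 0.0, 1.0]]
scene scanner [([220.0, 324.0], 0.83, [0.616, -0.36, 0.059]), ([157.0, 378.0], 0.8, [0.57, -0.533, 0.028])]
scene scanner_grip [([189.0, 362.0], 0.72, [0.602, -0.462, 0.021]), ([199.0, 286.0]
[... 1956 characters left out ...]
.97, [0.621, 0.092, 0.098]), ([149.0, 265.0], 0.65, [0.225, 0.302, 0.062])]
top blue_stand [([140.0, 172.0], 0.69, [0.531, 0.33, 0.102]), ([346.0, 158.0], 0.19, [0.548, -0.343, 0.161])]
top yellow_stand [([271.0, 146.0], 0.86, [0.609, -0.109, 0.103])]
top bottle [([108.0, 190.0], 0.78, [0.476, 0.443, 0.068])]
top jar [([180.0, 164.0], 0.84, [0.554, 0.196, 0.101])]
top tin [([246.0, 162.0], 0.88, [0.561, -0.022, 0.088])]
top mug [([188.0, 204.0], 0.86, [0.434, 0.185, -0.001])]
top figurine [([214.0, 144.0], 0.51, [0.624, 0.085, 0.099]), ([251.0, 202.0], 0.45, [0.424, -0.036, 0.074]), ([273.0, 145.0], 0.45, [0.612, -0.115, 0.108])]
top candlestick [([300.0, 214.0], 0.5, [0.39, -0.206, 0.018])]
```

View pics/scene0.png

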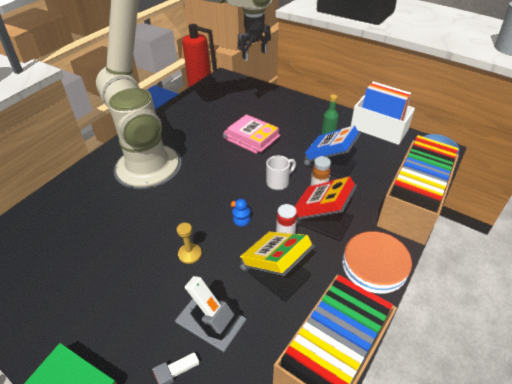

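View pics/top0.png

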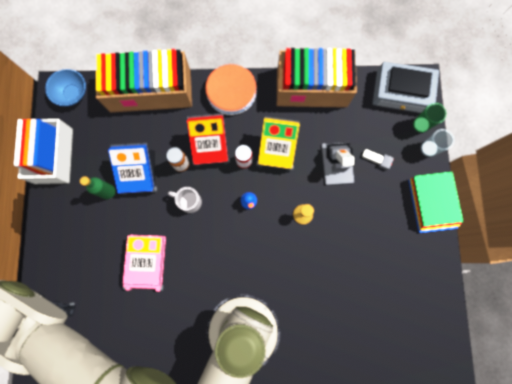

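The scene view shows the cradled scanner at (208,303), with a smaller look-alike lying flat at (175,368). The boxes are red (325,197), blue (330,143) and yellow (277,252), and the pink look-alike is at (251,133). In the top view the cradle scanner is at (340,155), the small one at (378,158), red at (208,146), blue at (132,172), yellow at (279,145) and pink at (145,262). By the description I choose the larger scanner, in the cradle, and the red and blue boxes behind. Next I measure the label planes and check the choice in a close crop.

```bash
cat > m.py <<'E'
from h import *
np.set_printoptions(suppress=True,precision=3)
D={n:np.load(n+"0.npz") for n in("scene","top")}
vv,uu=np.mgrid[0:384,0:512]; UV=np.c_[uu.ravel(),vv.ravel()]
W={n:world(n,D[n]["d"],UV).reshape(384,512,3) for n in D}
rois={"top":{"red":(185,112,235,168),"blue":(105,140,160,197),"yellow":(255,115,305,172)},
 "scene":{"red":(292,172,360,222),"blue":(300,122,362,164),"yellow":(236,228,316,278)}}
for n in D:
  hsv=cv2.cvtColor(D[n]["p"],cv2.COLOR_RGB2HSV)
  for c,(l,t,r,b) in rois[n].items():
    z=hsv[t:b,l:r].astype(int); P=W[n][t:b,l:r]; ok=(D[n]["d"][t:b,l:r]>0)&(P[...,2]>.04)
    hue={"red":(z[...,0]<8)|(z[...,0]>172),"blue":abs(z[...,0]-110)<12,"yellow":abs(z[...,0]-28)<6}[c]
    col=(hue&(z[...,1]>120)&(z[...,2]>60)&ok)
    k,lab,st,_=cv2.connectedComponentsWithStats(col.astype(np.uint8)); col=lab==1+np.argmax(st[1:,4])
    hull=cv2.convexHull(np.argwhere(col)[:,::-1].astype(np.int32)); m=np.zeros(col.shape,np.uint8); cv2.fillConvexPoly(m,hull,1); m=(m>0)&ok
    Q=P[m]; nrm=None
    for _ in range(8):  # robust plane
        ctr=Q.mean(0); nrm=np.linalg.svd(Q-ctr,full_matrices=False)[2][2]; nrm*=np.sign(nrm[2])
        Q=Q[abs((Q-ctr)@nrm)<max(.004,2*np.std((Q-ctr)@nrm))]
        if len(Q)<30:break
    ins=m&(abs((P-ctr)@nrm)<.006)
    y=np.cross([0,0,1],nrm);y/=np.linalg.norm(y); x=np.cross(y,nrm)
    # sign: x up the slope
    x*=np.sign(x[2]); y=np.cross(nrm,x)
    wh=cv2.morphologyEx((ins&(z[...,1]<90)).astype(np.uint8),cv2.MORPH_CLOSE,np.ones((3,3)))
    k,lab,st,_=cv2.connectedComponentsWithStats(wh); j=1+np.argmax(st[1:,4]); L=P[(lab==j)&ins]
    # edge directions via minAreaRect in-plane of whole face and label
    rect=lambda A:cv2.minAreaRect(np.c_[(A-ctr)@x,(A-ctr)@y].astype(np.float32)*1000)
    rf,rl=rect(P[ins]),rect(L)
    print(n,c,"tilt",np.degrees(np.arccos(nrm[2])).round(1),"yaw of lean",np.degrees(np.arctan2(nrm[1],nrm[0])).round(1),"face",np.round(rf[0]+rf[1]+(rf[2],),1),"label",np.round(rl[0]+rl[1]+(rl[2],),1),
      "label ctr",ctr+x*rl[0][0]/1e3+y*rl[0][1]/1e3,"face ctr",ctr+x*rf[0][0]/1e3+y*rf[0][1]/1e3, "lab px",np.argwhere((lab==j)&ins).mean(0)[::-1]+[l,t])
E
python3 m.py
python3 - <<'E'
from h import *
s=np.load("scene0.npz")["p"];t=np.load("top0.npz")["p"]
f=lambda a:cv2.resize(a,(400,400),interpolation=cv2.INTER_CUBIC)
o=np.hstack([f(s[270:370,165:265]),f(t[130:190,310:370])]);cv2.imwrite("pics/c1.png",o[:,:,::-1])
E
```

```text
scene red tilt 37.7 yaw of lean -174.6 face [ -5.7 -23.7 158.8 182.7   1.2] label [-16.3   4.5  52.3  78.4   0. ] label ctr [0.624 0.103 0.105] face ctr [0.635 0.075 0.111] lab px [317.747 193.572]
scene blue tilt 35.6 yaw of lean -173.8 face [ -7.4  12.9 120.4 161.4  86. ] label [ 11.2  16.1 112.  111.1  84.2] label ctr [0.551 0.364 0.117] face ctr [0.536 0.359 0.106] lab px [334.711 137.26 ]
scene yellow tilt 35.5 yaw of lean 171.9 face [ -9.    4.8 118.8 157.6  88.5] label [-17.5   4.5  79.5  53.   87.1] label ctr [ 0.608 -0.129  0.102] face ctr [ 0.615 -0.13   0.107] lab px [270.1   245.179]
top red tilt 38.7 yaw of lean -175.7 face [  1.5   1.6 116.8 116.1   0.5] label [13.6  0.2 82.3 53.8 88.1] label ctr [0.624 0.105 0.102] face ctr [0.614 0.106 0.095] lab px [207.665 143.355]
top blue tilt 36.2 yaw of lean -177.0 face [ -2.8   1.  116.7 157.4  89.8] label [ 18.2   2.2 114.7 114.3  89.2] label ctr [0.551 0.362 0.118] face ctr [0.534 0.36  0.105] lab px [128.994 164.002]
top yellow tilt 35.3 yaw of lean 170.7 face [ -2.8   0.1 157.7 115.8   0.2] label [-10.7  -1.2  52.6  80.7   0.7] label ctr [ 0.608 -0.129  0.1  ] face ctr [ 0.614 -0.129  0.104] lab px [277.698 146.856]
```

View pics/c1.png

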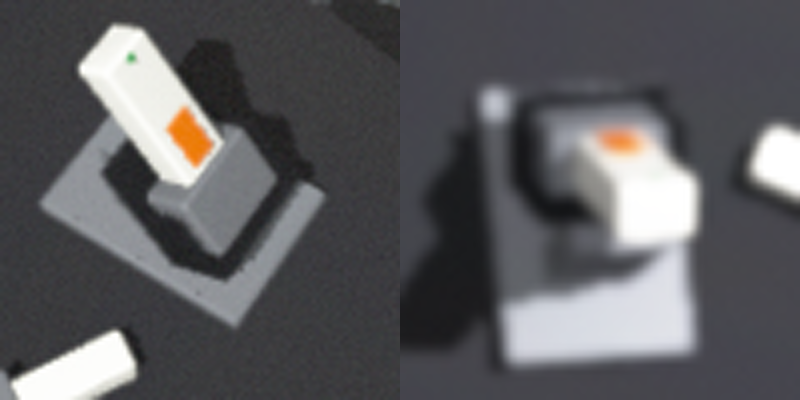

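The left crop shows the large scanner standing in the cradle, with its orange trigger away from the robot and its tail leaning towards the robot. The right crop shows the same from above, with the end of the small look-alike at the right edge. The choice is confirmed. The label heights, about 102 mm, agree with the hinge geometry. Next I fit the scanner's pose.

```bash
cat > fit.py <<'E'
from h import *
from scipy.optimize import least_squares
np.set_printoptions(suppress=True,precision=4)
def handle_pts(n,p,d,c,rad=.09):
    v,u=np.mgrid[0:384,0:512]; W=world(n,d,np.c_[u.ravel(),v.ravel()])
    hsv=cv2.cvtColor(p,cv2.COLOR_RGB2HSV).reshape(-1,3).astype(int)
    white=(hsv[:,1]<45)&(hsv[:,2]>150)|(abs(hsv[:,0]-13)<8)&(hsv[:,1]>150)
    return W[white&(d.ravel()>0)&(np.linalg.norm(W-c,axis=1)<rad)]
def Rm(az,tilt):  # scanner axes: z tail, leaning by tilt towards azimuth az
    z=np.array([np.sin(tilt)*np.cos(az),np.sin(tilt)*np.sin(az),np.cos(tilt)])
    y=np.cross(z,[0,0,1.]);y/=np.linalg.norm(y)
    x=np.cross(y,z)
    if x[2]<0:x,y=-x,-y
    return np.c_[x,y,z]
def fit(P,x0,free):
    def full(q):f=np.array(x0,float);f[free]=q;return f
    def res(q):
        f=full(q);L=(P-f[:3])@Rm(f[3],f[4])-[0,0,.095];e=abs(L)-[.014,.018,.049]
        return 1e3*(np.linalg.norm(np.maximum(e,0),axis=1)+np.minimum(e.max(1),0))
    s=least_squares(res,np.array(x0)[free],loss="soft_l1",x_scale=[.01,.01,.01,.1,.1] if len(free)==5 else 'jac')
    return full(s.x),np.median(abs(res(s.x)))
if __name__=="__main__":
    Ps=[]
    for n in("scene","top"):
        f=np.load(n+"0.npz");P=handle_pts(n,f["p"],f["d"],[.575,-.348,.12]);P=P[P[:,2]>.075];Ps.append(P)
        print(n,len(P),P.min(0),P.max(0))
    for P in Ps+[np.vstack(Ps)]:
        for fr in([0,1,3],[0,1,2,3,4]):
            f,r=fit(P,[.616,-.35,.032,np.pi,np.radians(30)],fr)
            print(f[:3],np.degrees(f[3:]),r,"grip",f[:3]+Rm(*f[3:])[:,2]*.122)
E
python3 fit.py
```

```text
scene 728 [ 0.5291 -0.3752  0.0752] [ 0.6049 -0.3155  0.1634]
top 222 [ 0.5278 -0.3872  0.0751] [ 0.6061 -0.3232  0.1654]
[ 0.6113 -0.3458  0.032 ] [181.5914  30.    ] 0.8031996992346894 grip [ 0.5504 -0.3475  0.1377]
[ 0.6126 -0.3457  0.0327] [181.6524  30.8185] 0.7811611021306354 grip [ 0.5501 -0.3475  0.1375]
[ 0.6102 -0.3474  0.032 ] [180.1701  30.    ] 1.1936515252148616 grip [ 0.5492 -0.3476  0.1377]
[ 0.6115 -0.3473  0.0318] [180.4805  30.6845] 1.2425355525001702 grip [ 0.5492 -0.3478  0.1367]
[ 0.6112 -0.3463  0.032 ] [181.1365  30.    ] 0.9302802621646376 grip [ 0.5502 -0.3475  0.1377]
[ 0.6125 -0.3461  0.0326] [181.2811  30.847 ] 0.9236847591767092 grip [ 0.55   -0.3475  0.1374]
```

Run:
```python
from h import *
for n,uv in(("scene",[(175.7,320.5),(224.3,351),(246,319)]),("top",[(386.5-63.9,144.8),(326.8,184),(413.8-60.2+.2,182.3),(310+670/400*60/1-.3,144.5)])):
    d=np.load(n+"0.npz")["d"];w=world(n,d,uv);print(n,w.round(4).tolist());e=np.diff(w[:,:2],axis=0);print(np.degrees(np.arctan2(e[:,1],e[:,0])).round(1),np.linalg.norm(e,axis=1).round(3))
```

```text
scene [[0.503, -0.3988, 0.0119], [0.6482, -0.3914, 0.0061], [0.6451, -0.2971, 0.0113]]
[ 2.9 91.9] [0.145 0.094]
top [[0.6369, -0.2971, 0.0154], [0.4945, -0.3057, 0.0107], [0.4988, -0.4012, 0.0105], [0.6356, -0.6151, 0.0008]]
[-176.6  -87.4  -57.4] [0.143 0.096 0.254]
```

```bash
python3 -m pendant '[[[-60,-70,-15],-0.3],[[-120,-140,-15],-0.6],[[-180,-210,-15],-0.9],[[-240,-280,-15],-1.2],[[-300,-350,-15],-1.5],[[-360,-420,-15],-2],[[-420,-490,-15],-2.5],[[-480,-560,-15],-2.9],[[-540,-630,-15],-3.3],[[-619,-723,-15],-3.3],[[-619,-723,-15],-3.3],[[-619,-723,-15],-3.3],[[-619,-723,-15],-3.3],[[-619,-723,-15],-3.3],[[-619,-723,-15],-3.3],[[-619,-723,-15],-3.3],[[-619,-723,-15],-3.3],[[-619,-723,-15],-3.3],[[-619,-723,-15],-3.3],[[-619,-723,-15],-3.3]]' 85 20
cat > st.py <<'E'
from h import *
s=status.get_state();M=R.from_rotvec(s['ee_rot']).as_matrix()
print(s['time_s'],s['q'].round(2),s['tool_pos'].round(4),s['width'],s['finger_force'],s['contact_force'].round(1));print(M.round(3))
E
python3 st.py
```

```text
time_s: 3.6
tool_pos: [0.5504, -0.3511, 0.2572]
ee_rot: [0.05, -3.139, -0.002]
contact_force: [-0.8, -0.2, -0.9]
width: 0.0852
finger_force: 0.0
3.6 [-0.75  0.6   1.03 -0.    1.51 -2.35] [ 0.5504 -0.3511  0.2572] 0.08517945652201916 0.0 [-0.8 -0.2 -0.9]
[[-0.999 -0.032 -0.002]
 [-0.032  0.999  0.001]
 [ 0.002  0.001 -1.   ]]
```

```bash
python3 -m pendant '[[[0,3.5,0],0],[[0,3.5,40],0],[[0,3.5,80],0],[[0,3.5,105],0],[[0,3.5,127],0],[[0,3.5,127],0],[[0,3.5,127],0],[[0,3.5,127],0],[[0,3.5,127],0]]' 70; python3 st.py
```

```text
time_s: 4.5
tool_pos: [0.5501, -0.3431, 0.135]
ee_rot: [-0.056, 3.139, -0.003]
contact_force: [0.8, -0.7, -0.4]
width: 0.0699
finger_force: 0.0
4.5 [-0.74  0.68  1.23  0.    1.23 -2.34] [ 0.5501 -0.3431  0.135 ] 0.06987972286827744 0.0 [ 0.8 -0.7 -0.4]
[[-0.999 -0.035  0.002]
 [-0.035  0.999 -0.002]
 [-0.002 -0.002 -1.   ]]
```

```bash
python3 -m pendant '[[[0,-3,3],0],[[0,-3,3],0],[[0,-3,3],0]]'; python3 st.py; python3 -m pendant '[[[0,0,0],0],[[0,0,0],0],[[0,0,0],0],[[0,0,0],0],[[0,0,0],0],[[0,0,0],0],[[0,0,0],0],[[0,0,0],0]]' 30 80; python3 st.py
```

```text
time_s: 4.8
tool_pos: [0.5497, -0.3462, 0.1302]
ee_rot: [0.055, -3.141, -0.0]
contact_force: [-0.1, 0.0, 0.3]
width: 0.07
finger_force: 0.0
4.8 [-0.74  0.68  1.23 -0.    1.23 -2.35] [ 0.5497 -0.3462  0.1302] 0.0699902860769986 0.0 [-0.1  0.   0.3]
[[-0.999 -0.035 -0.   ]
 [-0.035  0.999  0.   ]
 [ 0.     0.    -1.   ]]
time_s: 5.6
tool_pos: [0.5499, -0.3461, 0.1305]
ee_rot: [-0.055, 3.141, -0.0]
contact_force: [-0.4, -0.5, 2.2]
width: 0.0353
finger_force: 79.5
5.6 [-0.74  0.68  1.23 -0.    1.23 -2.35] [ 0.5499 -0.3461  0.1305] 0.03529811611625996 79.51682209968567 [-0.4 -0.5  2.2]
[[-0.999 -0.035  0.   ]
 [-0.035  0.999 -0.   ]
 [-0.    -0.    -1.   ]]
```

```bash
python3 -m pendant '[[[0,0,-4],0],[[0,0,-10],0],[[0,0,-20],0],[[0,0,-35],0],[[0,0,-50],0],[[0,0,-65],0],[[0,0,-80],0],[[0,0,-100],0],[[0,0,-125],0],[[0,0,-150],0],[[0,0,-175],0],[[0,0,-200],0],[[0,0,-220],0],[[0,0,-230],0],[[0,0,-230],0],[[0,0,-230],0],[[0,0,-230],0]]'
cat > look.py <<'E'
from fit import *; import sys
k=sys.argv[1]; s=status.get_state(); tp=s['tool_pos']; M=R.from_rotvec(s['ee_rot']).as_matrix()
az0=np.arctan2(M[1,0],M[0,0])%(2*np.pi); Ps=[]
for n in("scene","top"):
    p,d=capture(n);cv2.imwrite(f"pics/{n}{k}.png",p[:,:,::-1]);np.savez(n+k+".npz",p=p,d=d)
    P=handle_pts(n,p,d,tp+[.02,0,-.02],.085);t=np.radians(30)
    L=(P-tp)@Rm(az0,t); P=P[(abs(L[:,0])<.028)&(abs(L[:,1])<.03)&(L[:,2]<.03)&(L[:,2]>-.075)]; Ps.append(P);print(n,len(P))
x0=np.r_[tp-Rm(az0,t)[:,2]*.122,az0,t]
for P in Ps+[np.vstack(Ps)]:
    if len(P)<40: continue
    f,r=fit(P,x0,[0,1,2,3,4]); print("window",f[:3],"az,tilt",np.degrees(f[3:]),r,"win-tcp",f[:3]-tp)
print("tcp",tp,"az tool",np.degrees(az0))
E
python3 st.py; python3 look.py 1
```

```text
time_s: 7.3
tool_pos: [0.5497, -0.3459, 0.359]
ee_rot: [0.055, -3.139, -0.003]
contact_force: [0.9, 0.2, -0.8]
width: 0.0356
finger_force: 79.6
7.3 [-0.74  0.58  0.81  0.    1.75 -2.35] [ 0.5497 -0.3459  0.359 ] 0.0356074558825809 79.57472920417786 [ 0.9  0.2 -0.8]
[[-0.999 -0.035 -0.002]
 [-0.035  0.999  0.002]
 [ 0.002  0.002 -1.   ]]
scene 874
top 0
window [ 0.6117 -0.3435  0.2627] az,tilt [181.8466  30.857 ] 0.7554968760882692 win-tcp [ 0.062   0.0024 -0.0963]
window [ 0.6117 -0.3435  0.2627] az,tilt [181.8466  30.857 ] 0.7554968760882692 win-tcp [ 0.062   0.0024 -0.0963]
tcp [ 0.5497 -0.3459  0.359 ] az tool 182.01298131208523
```

```bash
python3 -m pendant '[[[0,30,0],0],[[0,70,0],-0.1],[[1,115,0],-0.2],[[2,160,0],-0.3],[[3,205,0],-0.4],[[4,250,0],-0.5],[[5,295,0],-0.5],[[5,340,0],-0.5],[[5,380,0],-0.5],[[5,415,0],-0.5],[[5,435,0],-0.5],[[5,443,0],-0.5],[[5,443,20],-0.5],[[5,443,45],-0.5],[[5,443,70],-0.5],[[5,443,90],-0.5],[[5,443,100],-0.5],[[5,443,104],-0.5],[[5,443,104],-0.5],[[5,443,104],-0.5]]'; python3 look.py 2
```

```text
time_s: 9.4
tool_pos: [0.5296, 0.0964, 0.2572]
ee_rot: [-0.123, 3.138, -0.0]
contact_force: [1.0, 0.5, -1.3]
width: 0.0352
finger_force: 80.2
scene 338
top 1
window [0.5911 0.1016 0.1611] az,tilt [184.5882  31.317 ] 0.860525892093688 win-tcp [ 0.0615  0.0053 -0.0962]
window [0.5914 0.1016 0.1607] az,tilt [184.5727  31.3309] 0.8638573651846871 win-tcp [ 0.0618  0.0053 -0.0966]
tcp [0.5296 0.0964 0.2572] az tool 184.50526457759102
```

Window (0.591, 0.102, 0.161) is where I planned it. Now I hold still for two seconds and check with a close crop.

```bash
python3 -m pendant '[[[0,0,0],0],[[0,0,0],0],[[0,0,0],0],[[0,0,0],0],[[0,0,0],0],[[0,0,0],0],[[0,0,0],0],[[0,0,0],0],[[0,0,0],0],[[0,0,0],0],[[0,0,0],0],[[0,0,0],0],[[0,0,0],0],[[0,0,0],0],[[0,0,0],0],[[0,0,0],0],[[0,0,0],0],[[0,0,0],0],[[0,0,0],0],[[0,0,0],0]]'
python3 - <<'E'
from h import *
s=cv2.imread("pics/scene2.png")[100:260,230:390];t=cv2.imread("pics/top2.png")[80:240,60:260]
cv2.imwrite("pics/c2.png",np.hstack([cv2.resize(s,(400,400),interpolation=2),cv2.resize(t,(400,320),interpolation=2)[:400] if 0 else cv2.resize(t,(400,400),interpolation=2)]))
# bottle by green colour in first pictures
for n in("scene","top"):
    f=np.load(n+"0.npz");hsv=cv2.cvtColor(f["p"],cv2.COLOR_RGB2HSV);v,u=np.mgrid[0:384,0:512]
    W=world(n,f["d"],np.c_[u.ravel(),v.ravel()]);h=hsv.reshape(-1,3).astype(int)
    m=(abs(h[:,0]-70)<20)&(h[:,1]>90)&(np.linalg.norm(W[:,:2]-[.48,.45],axis=1)<.1)&(W[:,2]>.02)
    print(n,m.sum(),W[m].min(0).round(3),W[m].max(0).round(3), W[m&(W[:,2]>.15)].mean(0).round(3))
E
```

```text
time_s: 11.5
tool_pos: [0.5292, 0.0965, 0.2563]
ee_rot: [0.124, -3.139, -0.0]
contact_force: [-0.1, 0.3, -1.1]
width: 0.0355
finger_force: 80.2
scene 343 [0.463 0.44  0.052] [0.513 0.48  0.18 ] [0.487 0.464 0.164]
top 371 [0.457 0.442 0.021] [0.509 0.489 0.177] [0.48  0.463 0.162]
```

View pics/c2.png

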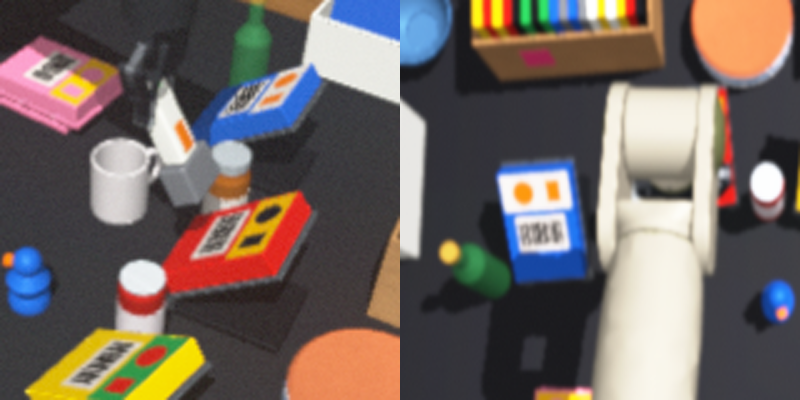

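The crop shows the scanner's head facing the middle of the red label from the front, clear of the jar (left half; label at about crop (222,232)). The blue label sits at about top pixel (131.5,173), which agrees with (0.529, 0.359, 0.101). The bottle is clear. On to blue.

```bash
python3 -m pendant '[[[0,0,-20],0],[[0,0,-50],0],[[0,0,-80],0],[[5,15,-90],0],[[15,50,-90],0],[[25,90,-90],0],[[38,130,-90],0],[[50,170,-90],0],[[60,205,-90],0],[[68,235,-90],0],[[73,255,-90],0],[[75,262,-90],0],[[75,262,-85],0],[[75,262,-65],0],[[75,262,-40],0],[[75,262,-18],0],[[75,262,-5],0],[[75,262,3],0],[[75,262,3],0],[[75,262,3],0]]'; python3 look.py 3
```

```text
time_s: 13.5
tool_pos: [0.4342, 0.3515, 0.2539]
ee_rot: [-0.123, 3.138, 0.001]
contact_force: [0.0, 0.6, -1.2]
width: 0.0351
finger_force: 80.2
scene 251
top 52
window [0.4956 0.353  0.1592] az,tilt [179.9599  30.9905] 1.2768564494262773 win-tcp [ 0.0614  0.0015 -0.0947]
window [0.5012 0.3464 0.1562] az,tilt [182.0743  33.7313] 1.2374598678327593 win-tcp [ 0.067  -0.0051 -0.0977]
window [0.4988 0.3507 0.1539] az,tilt [177.1735  31.0448] 1.3154152812364321 win-tcp [ 0.0646 -0.0009 -0.1   ]
tcp [0.4342 0.3515 0.2539] az tool 184.48536239358506
```

```bash
python3 -m pendant '[[[0,0,0],0],[[0,0,0],0],[[0,0,0],0],[[0,0,0],0],[[0,0,0],0],[[0,0,0],0],[[0,0,0],0],[[0,0,0],0],[[0,0,0],0],[[0,0,0],0],[[0,0,0],0],[[0,0,0],0],[[0,0,0],0],[[0,0,0],0],[[0,0,0],0],[[0,0,0],0],[[0,0,0],0],[[0,0,0],0],[[0,0,0],0],[[0,0,0],0]]'
python3 - <<'E'
from h import *
s=cv2.imread("pics/scene3.png")[60:220,240:400];t=cv2.imread("pics/top3.png")[100:220,60:180]
cv2.imwrite("pics/c3.png",np.hstack([cv2.resize(s,(400,400),interpolation=2),cv2.resize(t,(400,400),interpolation=2)]))
E
```

```text
time_s: 15.6
tool_pos: [0.4338, 0.3518, 0.2533]
ee_rot: [-0.124, 3.139, 0.0]
contact_force: [0.2, -0.6, -0.9]
width: 0.0349
finger_force: 80.2
```

View pics/c3.png

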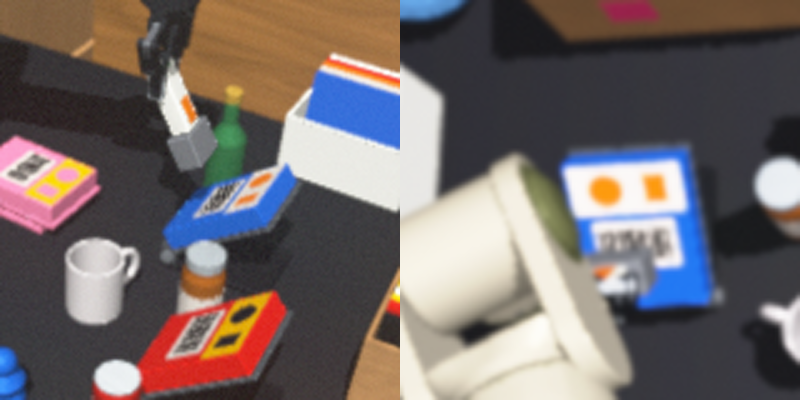

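The left half shows the scanner's head facing the blue label, with the bottle behind it. In the right half the head, at about crop (620,285), is centred on the label once parallax is allowed for, and nothing is touched. Now I lift and return over the cradle.

```bash
python3 -m pendant '[[[0,0,-25],0],[[0,0,-60],0],[[0,0,-95],0],[[0,-20,-107],0],[[-5,-60,-107],0],[[-9,-105,-107],0],[[-13,-150,-107],0.1],[[-17,-195,-107],0.1],[[-21,-240,-107],0.2],[[-25,-285,-107],0.2],[[-28,-330,-107],0.3],[[-32,-375,-107],0.3],[[-36,-420,-107],0.4],[[-40,-465,-107],0.4],[[-44,-510,-107],0.5],[[-48,-555,-107],0.5],[[-52,-600,-107],0.5],[[-56,-645,-107],0.5],[[-59,-680,-107],0.5],[[-61,-700,-107],0.5]]'; python3 -m pendant '[[[0,-5,0],0],[[0,-5,0],0],[[0,-5,0],0],[[0,-5,0],0],[[0,-5,0],0]]'; python3 look.py 4; python3 st.py
```

```text
time_s: 17.6
tool_pos: [0.5494, -0.344, 0.3592]
ee_rot: [0.052, -3.14, -0.001]
contact_force: [-0.4, 0.1, -0.8]
width: 0.035
finger_force: 80.0
time_s: 18.1
tool_pos: [0.55, -0.3453, 0.3609]
ee_rot: [-0.057, 3.141, -0.001]
contact_force: [0.2, -0.1, -1.6]
width: 0.0354
finger_force: 80.1
scene 882
top 0
window [ 0.6121 -0.3426  0.265 ] az,tilt [182.22    30.9841] 0.724289923750919 win-tcp [ 0.062   0.0027 -0.0959]
window [ 0.6121 -0.3426  0.265 ] az,tilt [182.22    30.9841] 0.724289923750919 win-tcp [ 0.062   0.0027 -0.0959]
tcp [ 0.55   -0.3453  0.3609] az tool 182.07506869089977
18.2 [-0.74  0.58  0.81 -0.    1.75 -2.35] [ 0.55   -0.3457  0.3607] 0.03539168334249913 80.07466435432434 [ 0.2  0.4 -0.6]
[[-0.999 -0.036  0.   ]
 [-0.036  0.999 -0.   ]
 [-0.    -0.    -1.   ]]
```

```bash
python3 -m pendant '[[[0,-0.5,25],0],[[0,-0.5,60],0],[[0,-0.5,95],0],[[0,-0.5,125],0],[[0,-0.5,145],0],[[0,-0.5,160],0],[[0,-0.5,172],0],[[0,-0.5,182],0],[[0,-0.5,192],0],[[0,-0.5,200],0],[[0,-0.5,207],0],[[0,-0.5,213],0],[[0,-0.5,218],0],[[0,-0.5,222],0],[[0,-0.5,222],0],[[0,-0.5,222],0]]'; python3 -m pendant '[[[0,0,2],0],[[0,0,4],0],[[0,0,6],0],[[0,0,7],0],[[0,0,8],0],[[0,0,8],0],[[0,0,8],0]]'; python3 look.py 5
```

```text
time_s: 19.8
tool_pos: [0.55, -0.3468, 0.1385]
ee_rot: [-0.055, 3.141, -0.0]
contact_force: [-0.2, -0.0, -0.5]
width: 0.0353
finger_force: 80.3
time_s: 20.5
tool_pos: [0.55, -0.3467, 0.1305]
ee_rot: [-0.055, 3.141, -0.0]
contact_force: [-1.0, 0.4, 0.4]
width: 0.0354
finger_force: 80.2
scene 529
top 0
window [ 0.6126 -0.3446  0.0353] az,tilt [181.6213  31.5144] 0.8518745006903389 win-tcp [ 0.0626  0.0022 -0.0952]
window [ 0.6126 -0.3446  0.0353] az,tilt [181.6213  31.5144] 0.8518745006903389 win-tcp [ 0.0626  0.0022 -0.0952]
tcp [ 0.55   -0.3467  0.1305] az tool 182.01803953194062
```

```bash
python3 -m pendant '[[[0,0,0.5],0],[[0,0,1],0],[[0,0,1],0],[[0,0,1],0]]'; python3 st.py|head -1
```

```text
time_s: 21.0
tool_pos: [0.55, -0.3469, 0.1304]
ee_rot: [-0.056, 3.141, -0.001]
contact_force: [-3.6, 1.3, 7.3]
width: 0.0352
finger_force: 81.4
21.0 [-0.74  0.69  1.23 -0.    1.23 -2.35] [ 0.55   -0.3469  0.1304] 0.03524252678428162 81.4499580860138 [-3.6  1.3  7.3]
```

Contact at 7 N means the scanner is on its foot. I open the fingers and then check.

```bash
python3 -m pendant '[[[0,0,0],0],[[0,0,0],0],[[0,0,0],0],[[0,0,0],0],[[0,0,0],0],[[0,0,0],0],[[0,0,0],0],[[0,0,0],0]]' 75 20; python3 -m pendant '[[[0,0,-15],0],[[0,0,-40],0],[[0,0,-80],0],[[0,0,-120],0],[[0,0,-150],0],[[30,0,-170],0],[[70,0,-170],0],[[110,0,-170],0],[[150,0,-170],0],[[180,0,-170],0],[[180,0,-170],0],[[180,0,-170],0]]'
sed -i 's/^x0=.*/x0=[.612,-.345,.032,np.radians(182),t]/; s/tp=s\[.tool_pos.\]/tp=np.array([.55,-.3465,.1305])/' look.py; python3 look.py 6
python3 - <<'E'
import cv2,numpy as np
a=cv2.imread("pics/scene6.png");o=cv2.imread("pics/scene0.png")
cv2.imwrite("pics/c6.png",np.hstack([cv2.resize(i[100:390,150:390],(400,480)) for i in(o,a)]))
E
```

```text
time_s: 21.8
tool_pos: [0.5499, -0.3467, 0.1293]
ee_rot: [-0.055, 3.141, -0.0]
contact_force: [0.1, 0.9, -0.1]
width: 0.075
finger_force: 0.0
time_s: 23.0
tool_pos: [0.37, -0.3532, 0.2997]
ee_rot: [-0.054, 3.14, -0.001]
contact_force: [-0.4, -0.2, -0.4]
width: 0.0748
finger_force: 0.0
scene 702
top 175
window [ 0.6129 -0.345   0.033 ] az,tilt [182.4377  31.0933] 0.7798499979530622 win-tcp [ 0.0629  0.0015 -0.0975]
window [ 0.613  -0.3467  0.0317] az,tilt [181.5692  31.2631] 0.9922274563613463 win-tcp [ 0.063  -0.0002 -0.0988]
window [ 0.6131 -0.3451  0.0327] az,tilt [182.3399  31.1948] 0.8664486134818319 win-tcp [ 0.0631  0.0014 -0.0978]
tcp [ 0.55   -0.3465  0.1305] az tool 181.96300868558936
```

View pics/c6.png

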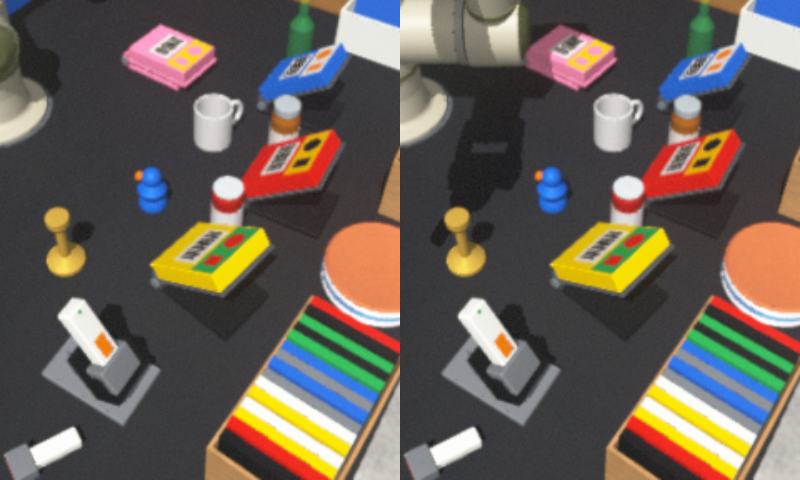

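The before (left) and after (right) crops match. The scanner is home within about 1 mm and 1 deg of its first fit, and everything else is where it was.

```bash
python3 -c "
from plant import workorder;print(workorder.sign_off())"
```

```text
the job is handed in; nothing more can be done
None
```

I held the scanner on the red label and then the blue one for two seconds each, put it back in its cradle within about 1 mm of its first measured position, let go, and handed the job in at about 23 s; `sign_off()` gave no verdict.

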